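Couple the work lamp onto its ball stand

ROBOT

A 6-joint arm with a two-finger parallel gripper is mounted at the origin on the work surface. World frame = base frame: x ahead of the robot, y to its left, z up, the work surface at z = 0. Lengths are in m, angles in rad, forces in N, time in s.
With the tool pointing down it reaches from about 0.35 to 0.975 m from the base axis. Payload 7.1 kg.
Tool frame: the origin (TCP) lies on the centre line of the jaws, within the pads' length; the fingertips stand 17 mm ahead of it and the grasp point (between the pads) lies 2 mm behind it; z points along the fingers, y is the line along which they close (so a half turn about z gives the same grasp; the last joint's range is limited). The gripper opens to 88 mm and grips with 3 to 60 N. Pads are 20 mm wide; open, the fingers measure 115 mm over their backs; the gripper's body (75 mm by 178 mm) begins 61 mm behind the grasp point.
Start: joints at [1.286, 0.423, 1.63, -0, 1.089, -0.019], TCP at [0.164, 0.603, 0.24] pointing down, gripper open.
Joint ranges: [-3, 3], [-0.9, 2.11], [0.09, 2.58], [-1.31, 4.45], [0.11, 2.69], [-2.54, 2.54]. Speed limits (rad/s): [2.39, 2.39, 3.01, 3.14, 3.14, 3.14].

INTERFACE

Orientations are given as a unit quaternion [w, x, y, z].
In Python, from cell import bot gives the robot as it stands.
- The arm moves only by the tool step_arm, never from a script. Its argument "series" is a list that holds one entry, the list of rows, each a list of 7 numbers: the opening, from 0 (shut) to 1 (fully open), then the shift along the world's x, y, z in cm, then the turn, a rotation vector about the world's x, y, z in rad. A call has 1 to 5 rows; each row is the pose to reach, as a shift and turn from the pose commanded when the call began; what a row does not reach only later rows make up. A row lasts 1/10 s, in which the tool goes at most 50 mm and 8.59 degrees, less where a joint would pass 70% of its speed; a pose out of reach is approached as far as the arm can. A call with a gripper value outside its range is refused whole. The fingers move at their own pace and stop on an object; "squeeze" is the grip in N (left out, the last holds). Time passes only in rows, so rows that repeat a pose let the fingers close. It gives the time, the measured TCP pose, the force, the opening and the grip force at its end, in the units of the state.
- bot.get_obs(): the state, without advancing time (a new reading comes with each control period).
- bot.get_image(name): name is "side" or "top" or "wrist"; returns (picture, depth): 480x640x3 uint8, red, green, blue; 480x640 float32, m along the optical axis (not along the pixel's ray), 0 where there is no reading.
- bot.calibration(name): a dict with "camera_matrix" (3x3 intrinsics, pixels), "R" (3x3) and "t" (3): a world point X has camera coordinates R X + t. Camera axes: x right, y down, z forward; pixel columns grow to the right and rows downward; lengths in m; the calibration is good to about 2 mm. A picture is of the moment at which its call begins: read the wrist's pose just before it. calibration takes no time and is no camera call; for the wrist camera it gives the pose at the moment of the call.
- bot.sign_off(): hands the job in; it is judged then, once.
The state is a dict: "t": time; "qpos": joint angles; "joint_velocities": joint speeds; "tau": joint torques, N m; "eef_pos": TCP position; "tool_rot": TCP orientation; "ft_force": force on the tool from outside, world axes, zero at the start; "wrist_torque": the same for the moment, N m; "gripper_width": finger opening in m; "finger_force": force on a finger pad.
Only numpy, scipy, OpenCV 4.12 (cv2) and the standard library are available. Lean on these libraries where they do the work, as an engineer would, in place of code of your own. Each camera call takes 0.05 s, during which the arm holds its last target. There are 200 camera calls.

TASK

Mount the work lamp on its ball stand: raise the lamp's red locking handle while the lamp still stands on the worktop, lower the lamp's hollow foot over the steel ball, handle end towards the long end of the plate, until it sits flat on the plate, then press the handle fully down to lock it and let go. The ball may be anywhere along its slot and must not be shoved: feel for it with a light touch (well under 40 N), lift and shift rather than force it, and leave the other things where they are.

Things in the scene. Friction and masses are not known exactly. Their poses are not given: they have to be found in the camera images.
- lamp: Loose work lamp, about 0.75 kg: yellow foot, black lamp head, red handle. Origin: centre of the ball socket in the plane of the flat underside; z up, x along the coupler towards the handle's free end. Foot 56 x 56 mm, 58 mm high; tongue on to x = 100 mm (42 wide, 44 high), then a flat heel 8 mm high to x = 138. Head: 50 x 50 mm block over the origin, 58 to 104 mm up: the part to grip, across y.
- socket (a point): Middle of the socket mouth (the lamp's origin and axes). The socket is a square hole in the flat underside, 43 x 43 mm, sides along x and y, sharp-edged, 52 mm deep; sitting home, the underside lies flat on the plate and the ball has 1.5 mm play each way.
- handle (a joint): Red locking handle, hinged along the lamp's y at x = 42, z = 58 mm of the lamp. 0 = level along +x, locked (end stop); 0.8 rad = fully raised (end stop). Stays where left. Raising it takes about 1 N at the paddle, pressing it down about 6 N. When down, a toe inside reaches under the ball, or bars it from entering; at 0.5 rad or more the socket is free.
- paddle (a point): Middle of the upper face of the paddle at the handle's end: 26 x 26 mm, 12 mm thick, free on both sides, beyond the tongue's end, about 48 mm above the heel when down. 80 mm from the hinge along the handle and 10 mm above the hinge line. x along the handle to its end, z out of its upper face.
- stand: Fixed stand: grey steel plate 226 x 80 mm on a timber offcut 260 x 89 mm, plate top 44 mm above the worktop. Origin on the worktop under the middle of the slot; x along the plate, which reaches from x = -65 to +161 mm (the long end). The lamp goes on with its x along the stand's x.
- slot: Slot in the plate with the steel ball. Origin: slot's middle on the plate's top; axes of the stand. Ball: 40 mm diameter, centre 30 mm above the plate, crown cut flat (34 mm wide) 40 mm above the plate, neck 18 mm thick. It is bolted at y = 0, anywhere from x = -20 to +20 mm; not measured, differs each time. A socket edge may land on the flat crown: lift, shift, try again.
- tape_measure: Black and red tape measure, 66 x 36 x 62 mm, loose; origin under its centre. Leave alone.
- screwdriver: Screwdriver with yellow handle, 190 mm long, loose, lying along its x. Leave alone.
- screw_jar: Amber jar of screws, 60 mm diameter, 75 mm high, loose; origin under its centre. Leave alone.

How it is judged:
By the outcome, as a careful person would: the job done as asked, in the order asked, and still so for the second after the job is handed in, with the robot touching nothing.
It also fails if it takes over 72 s, if anything falls off the work surface, if the arm or the gripper's body presses on something with over 40 N, if the wrist force passes 120 N, or if a joint passes its speed limit or range.

## Working session

There is one attempt and no reset: what is moved stays moved. The work goes in short steps, Python scripts to look and compute and a tool call to move; the robot and the scene stay as the last step left them, time stands still between calls to the robot, and variables do not carry over. Pictures are saved under pics/ and viewed, at most 10 in all, crops included, and the job is handed in when it is done.

Besides the shell and the picture viewer there is one more tool, called after "Call:" by a JSON object that holds its "op" and its "data", one argument or row to a line. step_arm: Moves the arm, as the interface text tells. Its arguments: {"type":"object","properties":{"series":{"type":"array","items":{"type":"array","items":{"type":"array","items":{"type":"number"}}}},"squeeze":{"type":"number"}},"required":["series"]}

```bash
ls; mkdir -p pics; python3 - <<'E'
from cell import bot
import cv2,numpy as np
o=bot.get_obs();print(o)
ims=[]
for n in("side","top"):
    im,d=bot.get_image(n);np.savez(n+'.npz',im=im,d=d,**bot.calibration(n))
    c=bot.calibration(n);print(n,c['camera_matrix'].tolist(),(-c['R'].T@c['t']).round(3),c['R'][2].round(2))
    cv2.imwrite(f'pics/{n}0.png',im[:,:,::-1])
E
```

```text
pics
{'t': 0.0, 'qpos': array([ 1.28603605e+00,  4.23817816e-01,  1.63070357e+00, -2.61083975e-05,
        1.08857490e+00, -1.90040897e-02]), 'joint_velocities': array([0.00016667, 0.0006623 , 0.00058463, 0.00119876, 0.0002294 ,
       0.00230127]), 'tau': array([ 1.37778756e-03, -5.44634950e+01, -2.73659045e+01,  6.43278728e-02,
        2.28077034e-02, -9.29457838e-05]), 'eef_pos': array([0.16398392, 0.602552  , 0.23891071]), 'tool_rot': array([-1.02321111e-04,  1.32481363e-01,  9.91185211e-01, -7.44911028e-04]), 'ft_force': array([-0.55222386, -0.57200463, -0.23303797]), 'wrist_torque': array([0.02865248, 0.01737175, 0.04737158]), 'finger_force': 0.0, 'gripper_width': 0.08770466183985177}
side [[586.40576049369, 0.0, 326.32337853811595], [0.0, 586.40576049369, 238.8206467569658], [0.0, 0.0, 1.0]] [ 0.241 -0.603  0.606] [ 0.31  0.74 -0.59]
top [[461.8381969385231, 0.0, 323.58791258494534], [0.0, 461.8381969385231, 240.4994783254424], [0.0, 0.0, 1.0]] [0.333 0.093 0.936] [ 0.21 -0.01 -0.98]
```

View pics/side0.png

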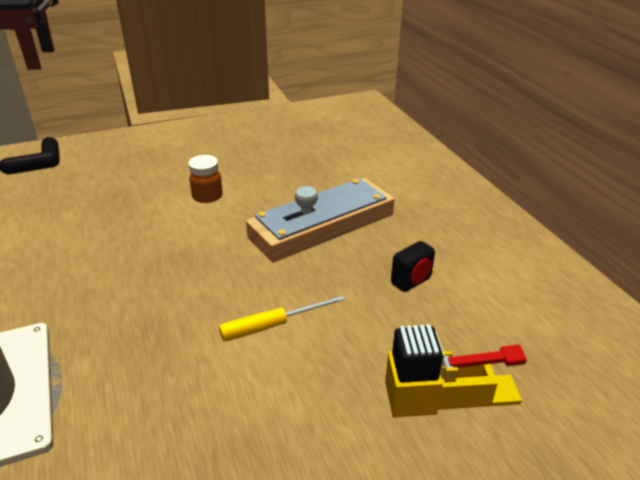

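View pics/top0.png

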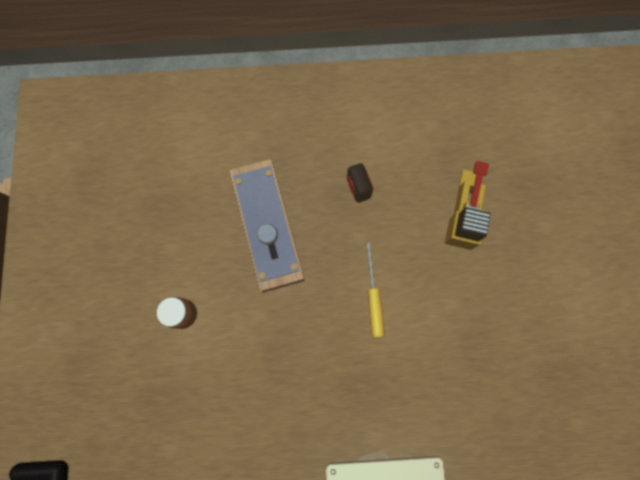

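The side view shows the lamp at about (415,365) with its handle pointing right, and the stand at about (320,215) with the ball at (306,198). In the top view the lamp head is at (473,222), the paddle at (481,168), and the ball at (267,233). The plate runs from about (255,165) to (282,285), with the long end up.

```bash
cat > h.py <<'E'
import cv2,numpy as np
def cloud(im,d,c):
    K=c['camera_matrix'];v,u=np.mgrid[:480,:640]
    P=np.stack([(u-K[0,2])/K[0,0]*d,(v-K[1,2])/K[1,1]*d,d],-1)
    X=(P-c['t'])@c['R']; X[d<=0]=np.nan
    return X
def rect(m,X,name,s=1000):
    p=X[m]; p=p[~np.isnan(p[:,0])]
    (cx,cy),(w,h),a=cv2.minAreaRect((p[:,:2]*s).astype(np.float32))
    print(name,len(p),'c',round(cx,1),round(cy,1),'wh',round(w,1),round(h,1),'a',round(a,1),'z',np.percentile(p[:,2],[5,50,95]).round(4),'mean',p.mean(0).round(4))
E
cat > m.py <<'E'
from h import *
for n in('top','side'):
    f=np.load(n+'.npz');im,d=f['im'],f['d'];X=cloud(im,d,f)
    hsv=cv2.cvtColor(im,cv2.COLOR_RGB2HSV);H,S,V=[hsv[...,i].astype(int) for i in range(3)]
    x,y,z=X[...,0],X[...,1],X[...,2]
    b=(x>.25)
    lampR=b&(y<-.08)&(y>-.4)&(x<.6)
    st=b&(y>.1)&(y<.35)
    if n=='top':
        print('bg z',np.nanmedian(z[300:400,450:600]))
    else: lampR=lampR
    rect(lampR&(z>.095)&(z<.115),X,n+' headtop')
    rect(lampR&((H<6)|(H>174))&(S>180)&(V>90)&(z>.045),X,n+' red')
    rect(lampR&(H>20)&(H<32)&(S>180)&(z>.003),X,n+' yellow')
    rect(st&(z>.038)&(z<.05)&(H>95)&(H<130)&(S>40),X,n+' plate')
    rect(st&(z>.034)&(z<.05),X,n+' timber+plate')
    rect(st&(z>.079)&(z<.095),X,n+' crown')
    rect(st&(z>.06)&(z<.095),X,n+' ball')
E
python3 m.py
```

```text
bg z 0.0006276173902568165
top headtop 737 c 533.2 -196.8 wh 49.7 52.6 a 73.3 z [0.0988 0.1054 0.1097] mean [ 0.5312 -0.1949  0.1053]
top red 16 c 591.2 -214.6 wh 5.9 17.7 a 60.7 z [0.0659 0.0687 0.0708] mean [ 0.5907 -0.2149  0.0685]Traceback (most recent call last):
  File "m.py", line 14, in <module>
    rect(lampR&(H>20)&(H<32)&(S>180)&(z>.003),X,n+' yellow')
    ~~~~^^^^^^^^^^^^^^^^^^^^^^^^^^^^^^^^^^^^^^^^^^^^^^^^^^^^
  File "h.py", line 10, in rect
    print(name,len(p),'c',round(cx,1),round(cy,1),'wh',round(w,1),round(h,1),'a',round(a,1),'z',np.percentile(p[:,2],[5,50,95]).round(4),'mean',p.mean(0).round(4))
                                                                                                ~~~~~~~~~~~~~^^^^^^^^^^^^^^^^^^
    return _quantile_unchecked(
        a, q, axis, out, overwrite_input, method, keepdims, weights)
    return _ureduce(a,
                    func=_quantile_ureduce_func,
    ...<5 lines>...
                    overwrite_input=overwrite_input,
                    method=method)
    r = func(a, **kwargs)
    result = _quantile(arr,
                       quantiles=q,
    ...<2 lines>...
                       out=out,
                       weights=wgt)
    slices_having_nans = np.isnan(arr[-1, ...])
                                  ~~~^^^^^^^^^
IndexError: index -1 is out of bounds for axis 0 with size 0
```

```bash
sed -i 's/    (cx,cy)/    if len(p)<5: print(name,"few",len(p)); return\n    (cx,cy)/' h.py
sed -i 's/(x<.6)/(x<.75)/; s/(S>180)&(V>90)/(S>150)\&(V>60)/; s/(H>20)&(H<32)&(S>180)/(H>18)\&(H<35)\&(S>190)/; s/(H>95)&(H<130)&(S>40)/(H>90)\&(H<135)\&(S>25)/' m.py
cat >> m.py <<'E'
    if n=='top': print(hsv[180,482],hsv[185,466],hsv[232,460],hsv[190,255],X[180,482],X[185,466],X[168,481])
E
python3 m.py
```

```text
bg z 0.0006276173902568165
top headtop 737 c 533.2 -196.8 wh 49.7 52.6 a 73.3 z [0.0988 0.1054 0.1097] mean [ 0.5312 -0.1949  0.1053]
top red 280 c 615.2 -225.4 wh 23.5 88.3 a 77.9 z [0.067  0.0731 0.0779] mean [ 0.6247 -0.2252  0.0726]
top yellow few 0
top plate 3394 c 571.6 200.2 wh 221.9 75.7 a 12.3 z [0.042  0.0445 0.0473] mean [0.5726 0.2002 0.0446]
top timber+plate 5213 c 550.3 267.3 wh 275.5 228.9 a 12.3 z [0.0372 0.0441 0.0473] mean [0.5668 0.2    0.0433]
top crown 316 c 538.0 192.8 wh 36.2 37.8 a 40.6 z [0.0806 0.0848 0.0874] mean [0.5379 0.1929 0.0846]
top ball 345 c 475.7 265.1 wh 37.0 228.7 a 40.6 z [0.0771 0.0847 0.0874] mean [0.5365 0.1927 0.0839]
[ 12 135 134] [ 23 164 174] [ 17 104  44] [110  42 139] [ 6.46744889e-01 -2.59321350e-01  3.55708963e-04] [ 0.6234076  -0.20904716  0.0443906 ] [ 0.64627879 -0.23222098  0.07592432]
side headtop 1555 c 532.2 -198.3 wh 53.0 52.2 a 72.9 z [0.0974 0.1046 0.1086] mean [ 0.5286 -0.2023  0.1044]
side red 932 c 613.9 -225.7 wh 26.0 90.1 a 74.2 z [0.0649 0.0706 0.0763] mean [ 0.6203 -0.228   0.0708]
side yellow 4771 c 584.2 -214.5 wh 59.8 167.2 a 72.7 z [0.0062 0.0316 0.0592] mean [ 0.568  -0.2253  0.0311]
side plate 2602 c 569.4 197.3 wh 223.7 80.1 a 12.1 z [0.0424 0.0441 0.0459] mean [0.5655 0.1936 0.0441]
side timber+plate 4320 c 546.9 264.9 wh 281.8 231.7 a 11.9 z [0.0364 0.0436 0.0461] mean [0.5574 0.1914 0.0425]
side crown 250 c 536.3 191.2 wh 38.9 37.0 a 35.1 z [0.0797 0.0841 0.0859] mean [0.5361 0.1893 0.0837]
side ball 429 c 477.7 268.1 wh 39.4 233.2 a 37.3 z [0.0654 0.0816 0.0856] mean [0.5286 0.1929 0.0786]
```

Measured, and the sizes agree with those given:
- Lamp: origin (0.533, -0.1975), yaw -17.1°.
- Stand: yaw 12.2°.
- Ball: (0.537, 0.192), about 14 mm along the slot.

Next I move above the paddle.

Call:
{"op": "step_arm", "data": {
  "series": [
    [[1, 2.4, -4.2, 0, 0, 0, -0.03], [1, 4.9, -8.4, 0, 0, 0, -0.03], [1, 7.3, -12.5, 0, 0, 0, -0.03], [1, 9.7, -16.7, 0, 0, 0, -0.03], [1, 12.1, -20.9, 0, 0, 0, -0.03]]
  ],
  "squeeze": 6
}}

```text
t: 0.6
eef_pos: [0.2855, 0.3922, 0.2394]
tool_rot: [-0.0, 0.147, 0.989, -0.0]
ft_force: [0.2, 0.8, -0.3]
gripper_width: 0.0878
finger_force: 0.0
```

Call:
{"op": "step_arm", "data": {
  "series": [
    [[1, 2.4, -4.2, 0, 0, 0, 0], [1, 4.9, -8.4, 0, 0, 0, 0], [1, 7.3, -12.5, 0, 0, 0, 0], [1, 9.7, -16.7, 0, 0, 0, 0], [1, 12.1, -20.9, 0, 0, 0, 0]]
  ]
}}

```text
t: 1.1
eef_pos: [0.4066, 0.1832, 0.2397]
tool_rot: [0.0, 0.147, 0.989, 0.0]
ft_force: [0.7, 0.6, -0.4]
gripper_width: 0.0881
finger_force: 0.0
```

Call:
{"op": "step_arm", "data": {
  "series": [
    [[1, 2.4, -4.2, 0, 0, 0, 0], [1, 4.9, -8.4, 0, 0, 0, 0], [1, 7.3, -12.5, 0, 0, 0, 0], [1, 9.7, -16.7, 0, 0, 0, 0], [1, 12.1, -20.9, 0, 0, 0, 0]]
  ]
}}

```text
t: 1.6
eef_pos: [0.5276, -0.026, 0.2395]
tool_rot: [-0.0, 0.148, 0.989, 0.0]
ft_force: [1.3, 0.5, 0.7]
gripper_width: 0.0877
finger_force: 0.0
```

Call:
{"op": "step_arm", "data": {
  "series": [
    [[1, 2.4, -4.2, 0, 0, 0, 0], [1, 4.9, -8.4, 0, 0, 0, 0], [1, 7.3, -12.5, 0, 0, 0, 0], [1, 9.7, -16.7, 0, 0, 0, 0], [1, 12.1, -20.9, 0, 0, 0, 0]]
  ]
}}

```text
t: 2.1
eef_pos: [0.6486, -0.2348, 0.2392]
tool_rot: [-0.0, 0.147, 0.989, 0.0]
ft_force: [0.6, 0.5, -0.8]
gripper_width: 0.088
finger_force: 0.0
```

```bash
cat > w.py <<'E'
from h import *
from cell import bot
import sys
c=bot.calibration('wrist');im,d=bot.get_image('wrist')
cv2.imwrite('pics/'+sys.argv[1]+'.png',im[:,:,::-1])
X=cloud(im,d,c);hsv=cv2.cvtColor(im,cv2.COLOR_RGB2HSV);H,S,V=[hsv[...,i].astype(int) for i in range(3)]
x,y,z=X[...,0],X[...,1],X[...,2]
print(bot.get_obs()['eef_pos'].round(4))
rect(((H<6)|(H>174))&(S>150)&(V>60)&(z>.045)&(z<.16),X,'red')
rect((z>.095)&(z<.115)&(V<120)&(y<0),X,'headtop')
rect((H>18)&(H<35)&(S>150)&(z<.065)&(z>.052)&(y<0),X,'foot top')
rect((y>0)&(y<.3)&(z>.079)&(z<.092),X,'crown')
rect((y>0)&(y<.3)&(z>.04)&(z<.05)&(H>90)&(H<135)&(S>25),X,'plate')
E
python3 w.py w1
```

```text
[ 0.6516 -0.241   0.2392]
red 2729 c 646.7 -122.3 wh 234.7 91.3 a 72.7 z [0.0491 0.07   0.0756] mean [ 0.6246 -0.1995  0.0686]
headtop 3217 c 533.7 -197.9 wh 50.1 45.8 a 72.8 z [0.101  0.1034 0.1048] mean [ 0.5358 -0.1987  0.1032]
foot top 378 c 593.0 -216.3 wh 55.5 89.1 a 72.3 z [0.0562 0.0578 0.0648] mean [ 0.5587 -0.2049  0.0583]
crown few 0
plate few 1
```

View pics/w1.png

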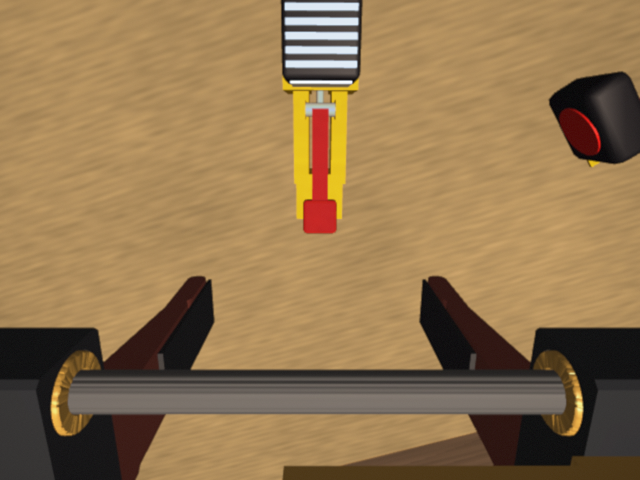

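The picture shows the paddle at (320,216), centred between the fingers and in line with them. I descend and take hold of it lightly.

Call:
{"op": "step_arm", "data": {
  "series": [
    [[1, 0.1, 0, -4, 0, 0, 0], [1, 0.1, 0, -8, 0, 0, 0], [1, 0.1, 0, -12, 0, 0, 0], [1, 0.1, 0, -15, 0, 0, 0], [1, 0.1, 0, -17, 0, 0, 0]]
  ]
}}

```text
t: 2.65
eef_pos: [0.6474, -0.2323, 0.0663]
tool_rot: [-0.002, 0.147, 0.989, 0.0]
ft_force: [0.2, -0.0, 0.3]
gripper_width: 0.0878
finger_force: 0.0
```

Call:
{"op": "step_arm", "data": {
  "series": [
    [[1, 0, 0, -0.5, 0, 0, 0], [0.2, 0, 0, -0.5, 0, 0, 0], [0.2, 0, 0, -0.5, 0, 0, 0], [0.2, 0, 0, -0.5, 0, 0, 0], [0.2, 0, 0, -0.5, 0, 0, 0]]
  ],
  "squeeze": 6
}}

```text
t: 3.15
eef_pos: [0.6499, -0.2332, 0.0661]
tool_rot: [0.001, 0.147, 0.989, -0.0]
ft_force: [-0.1, 0.2, 0.2]
gripper_width: 0.0595
finger_force: 0.0
```

Call:
{"op": "step_arm", "data": {
  "series": [
    [[0.2, 0, 0, 0, 0, 0, 0], [0.2, 0, 0, 0, 0, 0, 0], [0.2, 0, 0, 0, 0, 0, 0]]
  ]
}}

```text
t: 3.45
eef_pos: [0.6492, -0.233, 0.0649]
tool_rot: [0.0, 0.147, 0.989, -0.0]
ft_force: [-0.2, -0.8, 1.0]
gripper_width: 0.035
finger_force: 0.0
```

Call:
{"op": "step_arm", "data": {
  "series": [
    [[0.2, 0, 0, 0, 0, 0, 0], [0.2, 0, 0, 0, 0, 0, 0], [0.2, 0, 0, 0, 0, 0, 0], [0.2, 0, 0, 0, 0, 0, 0]]
  ]
}}

```text
t: 3.85
eef_pos: [0.6492, -0.2329, 0.0647]
tool_rot: [0.0, 0.147, 0.989, 0.0]
ft_force: [0.0, 0.5, 0.5]
gripper_width: 0.0263
finger_force: 6.0
```

Call:
{"op": "step_arm", "data": {
  "series": [
    [[0.2, -0.05, 0.01, 0.8, 0, 0, 0], [0.2, -0.23, 0.07, 1.6, 0, 0, 0], [0.2, -0.47, 0.14, 2.35, 0, 0, 0], [0.2, -0.76, 0.23, 3.1, 0, 0, 0]]
  ]
}}

```text
t: 4.25
eef_pos: [0.6407, -0.2304, 0.0961]
tool_rot: [-0.001, 0.147, 0.989, 0.0]
ft_force: [-2.2, 0.6, -3.9]
gripper_width: 0.0257
finger_force: 6.0
```

Call:
{"op": "step_arm", "data": {
  "series": [
    [[0.2, -0.36, 0.11, 0.7, 0, 0, 0], [0.2, -0.79, 0.25, 1.35, 0, 0, 0], [0.2, -1.25, 0.39, 1.9, 0, 0, 0], [0.2, -1.72, 0.53, 2.4, 0, 0, 0], [0.2, -1.72, 0.53, 2.4, 0, 0, 0]]
  ]
}}

```text
t: 4.75
eef_pos: [0.6242, -0.2254, 0.1206]
tool_rot: [0.001, 0.147, 0.989, -0.0]
ft_force: [0.5, 0.5, -4.0]
gripper_width: 0.0261
finger_force: 6.0
```

Call:
{"op": "step_arm", "data": {
  "series": [
    [[0.7, 0, 0, 0, 0, 0, 0], [0.7, 0, 0, 0, 0, 0, 0], [0.7, 0, 0, 0, 0, 0, 0], [0.7, 0, 0, 0, 0, 0, 0]]
  ]
}}

```text
t: 5.15
eef_pos: [0.6246, -0.2255, 0.1197]
tool_rot: [0.0, 0.147, 0.989, -0.0]
ft_force: [-0.5, -0.1, -0.7]
gripper_width: 0.0542
finger_force: 0.0
```

Call:
{"op": "step_arm", "data": {
  "series": [
    [[0.7, 0, 0, 3, 0, 0, 0], [1, 0, 0, 8, 0, 0, 0], [1, 0, 0, 11, 0, 0, 0], [1, 0, 0, 11, 0, 0, 0]]
  ]
}}

```text
t: 5.55
eef_pos: [0.6272, -0.2264, 0.2352]
tool_rot: [0.005, 0.147, 0.989, -0.001]
ft_force: [0.4, 0.3, 0.4]
gripper_width: 0.0819
finger_force: 0.0
```

```bash
python3 w.py w2
python3 - <<'E'
from cell import bot
import cv2,numpy as np
n='side'
im,d=bot.get_image(n);np.savez(n+'.npz',im=im,d=d,**bot.calibration(n))
cv2.imwrite('pics/s2.png',cv2.resize(im[280:450,340:560,::-1],None,fx=3,fy=3))
E
python3 m.py | grep side
```

```text
[ 0.6258 -0.2259  0.2324]
red 3002 c 632.9 -107.8 wh 256.8 69.0 a 74.0 z [0.0499 0.1099 0.1295] mean [ 0.6122 -0.1985  0.1016]
headtop 3591 c 532.2 -197.9 wh 50.2 49.6 a 73.0 z [0.1009 0.1033 0.1047] mean [ 0.5321 -0.1979  0.1032]
foot top 111 c 567.1 -208.5 wh 55.9 25.7 a 73.1 z [0.0567 0.0589 0.0649] mean [ 0.5642 -0.2089  0.0608]
crown few 0
plate few 4
side headtop 1830 c 567.9 -210.2 wh 51.4 125.1 a 73.4 z [0.097  0.1046 0.1095] mean [ 0.5411 -0.2063  0.1045]
side red 1708 c 605.8 -256.9 wh 77.7 110.9 a 2.1 z [0.0719 0.1272 0.3861] mean [ 0.6048 -0.2365  0.2218]
side yellow 5014 c 586.8 -206.7 wh 71.6 169.0 a 76.7 z [0.0065 0.0338 0.0591] mean [ 0.5711 -0.2252  0.0325]
side plate 2598 c 568.8 197.4 wh 223.2 79.4 a 12.8 z [0.0424 0.0442 0.0458] mean [0.5657 0.1935 0.0442]
side timber+plate 4335 c 546.2 266.1 wh 280.9 233.6 a 12.4 z [0.0362 0.0436 0.0461] mean [0.5574 0.1914 0.0425]
side crown 253 c 536.9 190.7 wh 37.3 35.8 a 25.1 z [0.0798 0.0841 0.086 ] mean [0.5361 0.1889 0.0837]
side ball 433 c 478.5 268.1 wh 38.7 232.4 a 36.8 z [0.0651 0.0816 0.0857] mean [0.5286 0.1927 0.0786]
```

View pics/s2.png

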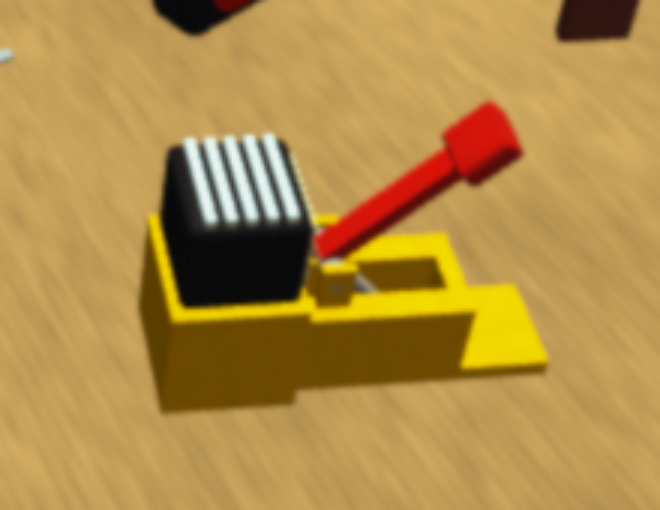

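The crop shows the handle raised to about 0.75 rad and the lamp standing where it was. Next I grip the head.

Call:
{"op": "step_arm", "data": {
  "series": [
    [[1, -4.6, 1.4, 0, 0, 0, 0], [1, -9.3, 2.8, 0, 0, 0, 0], [1, -9.3, 2.8, -5, 0, 0, 0], [1, -9.3, 2.8, -10, 0, 0, 0], [1, -9.3, 2.8, -12.5, 0, 0, 0]]
  ]
}}

```text
t: 6.15
eef_pos: [0.5279, -0.196, 0.1002]
tool_rot: [-0.003, 0.147, 0.989, 0.001]
ft_force: [-0.6, -0.7, -0.4]
gripper_width: 0.0879
finger_force: 0.0
```

Call:
{"op": "step_arm", "data": {
  "series": [
    [[1, 0, 0, -1.5, 0, 0, 0], [1, 0, 0, -2.1, 0, 0, 0], [0.4, 0, 0, -2.1, 0, 0, 0], [0.4, 0, 0, -2.1, 0, 0, 0], [0.4, 0, 0, -2.1, 0, 0, 0]]
  ],
  "squeeze": 35
}}

```text
t: 6.65
eef_pos: [0.5323, -0.1977, 0.0849]
tool_rot: [0.001, 0.147, 0.989, -0.0]
ft_force: [0.8, 0.5, 0.5]
gripper_width: 0.0674
finger_force: 0.0
```

Call:
{"op": "step_arm", "data": {
  "series": [
    [[0.4, 0, 0, 0, 0, 0, 0], [0.4, 0, 0, 0, 0, 0, 0], [0.4, 0, 0, 0, 0, 0, 0], [0.4, 0, 0, 0, 0, 0, 0]]
  ]
}}

```text
t: 7.05
eef_pos: [0.5318, -0.1974, 0.0844]
tool_rot: [0.0, 0.147, 0.989, -0.0]
ft_force: [-0.4, 3.0, 5.9]
gripper_width: 0.0498
finger_force: 35.0
```

Call:
{"op": "step_arm", "data": {
  "series": [
    [[0.4, 0, 0, 2, 0, 0, 0], [0.4, 0, 0, 5, 0, 0, 0], [0.4, 0, 0, 9, 0, 0, 0], [0.4, 0, 0, 13, 0, 0, 0], [0.4, 0, 0, 15, 0, 0, 0]]
  ]
}}

```text
t: 7.55
eef_pos: [0.5315, -0.1975, 0.2359]
tool_rot: [0.001, 0.147, 0.989, -0.0]
ft_force: [0.6, -1.6, -8.3]
gripper_width: 0.0498
finger_force: 35.0
```

Call:
{"op": "step_arm", "data": {
  "series": [
    [[0.4, 1.2, 4, 0, 0, 0, 0.1], [0.4, 2.4, 8, 0, 0, 0, 0.2], [0.4, 3.6, 12, 0, 0, 0, 0.3], [0.4, 4.8, 16, 0, 0, 0, 0.4], [0.4, 6, 20, 0, 0, 0, 0.51]]
  ]
}}

```text
t: 8.05
eef_pos: [0.5901, 0.0042, 0.2321]
tool_rot: [-0.002, -0.109, 0.994, 0.0]
ft_force: [1.2, 0.2, -7.6]
gripper_width: 0.0498
finger_force: 35.0
```

Call:
{"op": "step_arm", "data": {
  "series": [
    [[0.4, 1.2, 5, 0, 0, 0, 0], [0.4, 2.4, 10, 0, 0, 0, 0], [0.4, 3.6, 15, 0, 0, 0, 0], [0.4, 5.3, 19, 0, 0, 0, 0], [0.4, 5.3, 21.2, 0, 0, 0, 0]]
  ]
}}

```text
t: 8.55
eef_pos: [0.6446, 0.2183, 0.2318]
tool_rot: [-0.001, -0.108, 0.994, 0.0]
ft_force: [-0.6, -1.0, -7.5]
gripper_width: 0.0499
finger_force: 35.0
```

Call:
{"op": "step_arm", "data": {
  "series": [
    [[0.4, 0, 0, 0, 0, 0, 0], [0.4, 0, 0, 0, 0, 0, 0], [0.4, 0, 0, 0, 0, 0, 0]]
  ]
}}

```text
t: 8.85
eef_pos: [0.6434, 0.2134, 0.2324]
tool_rot: [-0.001, -0.107, 0.994, -0.0]
ft_force: [0.6, -0.7, -7.6]
gripper_width: 0.0495
finger_force: 35.0
```

```bash
python3 w.py w3
```

```text
[0.6437 0.2133 0.2328]
red 388 c 637.2 14.3 wh 39.4 32.2 a 76.0 z [0.0455 0.0503 0.055 ] mean [0.6391 0.0237 0.0504]
headtop few 0
foot top few 0
crown 2749 c 537.5 193.4 wh 37.9 38.0 a 70.4 z [0.0808 0.084  0.0854] mean [0.5378 0.1934 0.0838]
plate 17861 c 579.8 124.3 wh 152.7 233.1 a 12.1 z [0.0424 0.0437 0.045 ] mean [0.5628 0.1986 0.0437]
```

View pics/w3.png

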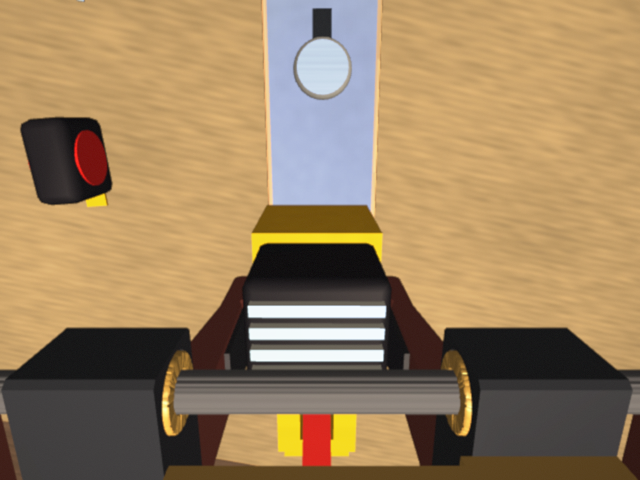

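The picture shows the ball crown at (322,68), and the lamp hangs square to the plate. Two views put the ball at (0.5377, 0.193), so I move over it.

Call:
{"op": "step_arm", "data": {
  "series": [
    [[0.4, -4, -0.8, 0, 0, 0, 0], [0.4, -8, -1.6, 0, 0, 0, 0], [0.4, -10.6, -2, 0, 0, 0, 0], [0.4, -10.6, -2, -2.5, 0, 0, 0], [0.4, -10.6, -2, -5, 0, 0, 0]]
  ]
}}

```text
t: 9.4
eef_pos: [0.5384, 0.1936, 0.1847]
tool_rot: [0.002, -0.106, 0.994, 0.0]
ft_force: [0.6, 0.1, -7.3]
gripper_width: 0.0499
finger_force: 35.0
```

Call:
{"op": "step_arm", "data": {
  "series": [
    [[0.4, 0, 0, 0, 0, 0, 0], [0.4, 0, 0, 0, 0, 0, 0], [0.4, 0, 0, -0.3, 0, 0, 0], [0.4, 0, 0, -0.6, 0, 0, 0], [0.4, 0, 0, -0.9, 0, 0, 0]]
  ]
}}

```text
t: 9.9
eef_pos: [0.5389, 0.1947, 0.1753]
tool_rot: [0.001, -0.107, 0.994, 0.0]
ft_force: [-0.3, -0.7, -7.8]
gripper_width: 0.0499
finger_force: 35.0
```

Call:
{"op": "step_arm", "data": {
  "series": [
    [[0.4, -0.15, -0.15, 0, 0, 0, 0], [0.4, -0.15, -0.15, 0, 0, 0, 0], [0.4, -0.15, -0.15, 0, 0, 0, 0]]
  ]
}}

```text
t: 10.2
eef_pos: [0.5369, 0.1932, 0.1748]
tool_rot: [0.0, -0.107, 0.994, 0.0]
ft_force: [-0.5, -0.5, -8.3]
gripper_width: 0.0497
finger_force: 35.0
```

```bash
python3 - <<'E'
from cell import bot
for i in range(3):
    o=bot.get_obs();print(o['eef_pos'].round(4),o['ft_force'].round(1),o['t']);bot.get_image('top')
E
```

```text
[0.5369 0.1932 0.1748] [-0.5 -0.5 -8.3] 10.2
[0.5369 0.1932 0.1748] [-0.3  0.  -8.5] 10.25
[0.537  0.1932 0.1748] [ 0.4 -0.7 -7.7] 10.3
```

Call:
{"op": "step_arm", "data": {
  "series": [
    [[0.4, 0, 0, -0.3, 0, 0, 0], [0.4, 0, 0, -0.6, 0, 0, 0], [0.4, 0, 0, -0.8, 0, 0, 0], [0.4, 0, 0, -0.8, 0, 0, 0]]
  ]
}}

```text
t: 10.75
eef_pos: [0.5365, 0.193, 0.1661]
tool_rot: [-0.001, -0.107, 0.994, -0.0]
ft_force: [-1.0, -0.0, -7.9]
gripper_width: 0.0501
finger_force: 35.0
```

Call:
{"op": "step_arm", "data": {
  "series": [
    [[0.4, 0, 0, -0.1, 0, 0, 0], [0.4, 0, 0, -0.2, 0, 0, 0], [0.4, 0, 0, -0.2, 0, 0, 0]]
  ]
}}

```text
t: 11.05
eef_pos: [0.5368, 0.1931, 0.1646]
tool_rot: [-0.0, -0.107, 0.994, -0.0]
ft_force: [-0.8, -0.1, -8.2]
gripper_width: 0.05
finger_force: 35.0
```

Call:
{"op": "step_arm", "data": {
  "series": [
    [[0.4, 0, 0, -0.1, 0, 0, 0], [0.4, 0, 0, -0.2, 0, 0, 0], [0.4, 0, 0, -0.3, 0, 0, 0], [0.4, 0, 0, -0.3, 0, 0, 0]]
  ]
}}

```text
t: 11.45
eef_pos: [0.5367, 0.1931, 0.1615]
tool_rot: [-0.0, -0.107, 0.994, -0.0]
ft_force: [-0.7, 0.2, -8.8]
gripper_width: 0.0495
finger_force: 35.0
```

Call:
{"op": "step_arm", "data": {
  "series": [
    [[0.4, 0, 0, -0.1, 0, 0, 0], [0.4, 0, 0, -0.2, 0, 0, 0], [0.4, 0, 0, -0.2, 0, 0, 0]]
  ]
}}

```text
t: 11.75
eef_pos: [0.5368, 0.1931, 0.1595]
tool_rot: [-0.0, -0.107, 0.994, -0.0]
ft_force: [0.9, 0.5, -8.1]
gripper_width: 0.0498
finger_force: 35.0
```

Call:
{"op": "step_arm", "data": {
  "series": [
    [[0.4, 0, 0, -0.1, 0, 0, 0], [0.4, 0, 0, -0.2, 0, 0, 0], [0.4, 0, 0, -0.2, 0, 0, 0]]
  ]
}}

```text
t: 12.05
eef_pos: [0.5367, 0.1931, 0.1575]
tool_rot: [-0.0, -0.107, 0.994, -0.0]
ft_force: [0.1, 0.7, -7.2]
gripper_width: 0.0497
finger_force: 35.0
```

Past the equator with no lateral force. I lower on to just above the plate; home should be at TCP z ≈ 0.128.

Call:
{"op": "step_arm", "data": {
  "series": [
    [[0.4, 0, 0, -0.2, 0, 0, 0], [0.4, 0, 0, -0.4, 0, 0, 0], [0.4, 0, 0, -0.6, 0, 0, 0], [0.4, 0, 0, -0.8, 0, 0, 0]]
  ]
}}

```text
t: 12.45
eef_pos: [0.5368, 0.1931, 0.1494]
tool_rot: [-0.0, -0.107, 0.994, -0.0]
ft_force: [0.3, 0.1, -8.0]
gripper_width: 0.0494
finger_force: 35.0
```

Call:
{"op": "step_arm", "data": {
  "series": [
    [[0.4, 0, 0, -0.4, 0, 0, 0], [0.4, 0, 0, -0.8, 0, 0, 0], [0.4, 0, 0, -1.2, 0, 0, 0], [0.4, 0, 0, -1.6, 0, 0, 0], [0.4, 0, 0, -1.8, 0, 0, 0]]
  ]
}}

```text
t: 12.95
eef_pos: [0.5366, 0.1931, 0.1311]
tool_rot: [-0.0, -0.107, 0.994, -0.0]
ft_force: [0.6, -0.8, -7.8]
gripper_width: 0.0498
finger_force: 35.0
```

Call:
{"op": "step_arm", "data": {
  "series": [
    [[0.4, 0, 0, -0.1, 0, 0, 0], [0.4, 0, 0, -0.2, 0, 0, 0], [0.4, 0, 0, -0.2, 0, 0, 0]]
  ]
}}

```text
t: 13.25
eef_pos: [0.537, 0.1932, 0.1298]
tool_rot: [0.0, -0.107, 0.994, 0.0]
ft_force: [-0.0, 0.1, -7.4]
gripper_width: 0.0496
finger_force: 35.0
```

Call:
{"op": "step_arm", "data": {
  "series": [
    [[0.4, 0, 0, -0.05, 0, 0, 0], [0.4, 0, 0, -0.1, 0, 0, 0], [0.4, 0, 0, -0.1, 0, 0, 0]]
  ]
}}

```text
t: 13.55
eef_pos: [0.5369, 0.1932, 0.1293]
tool_rot: [0.0, -0.107, 0.994, 0.0]
ft_force: [-4.2, -1.1, 0.9]
gripper_width: 0.05
finger_force: 35.0
```

Call:
{"op": "step_arm", "data": {
  "series": [
    [[0.4, 0, 0, -0.05, 0, 0, 0], [0.4, 0, 0, -0.05, 0, 0, 0], [0.4, 0, 0, -0.05, 0, 0, 0]]
  ]
}}

```text
t: 13.85
eef_pos: [0.5369, 0.1932, 0.1286]
tool_rot: [0.0, -0.107, 0.994, 0.0]
ft_force: [-5.1, -1.6, 2.2]
gripper_width: 0.0499
finger_force: 35.0
```

Seated: the plate now carries the weight at the expected height. I let go, rise and look.

Call:
{"op": "step_arm", "data": {
  "series": [
    [[1, 0, 0, 0, 0, 0, 0], [1, 0, 0, 0, 0, 0, 0], [1, 0, 0, 0, 0, 0, 0], [1, 0, 0, 0, 0, 0, 0]]
  ]
}}

```text
t: 14.25
eef_pos: [0.5373, 0.1932, 0.1283]
tool_rot: [0.0, -0.107, 0.994, 0.0]
ft_force: [-0.2, -0.3, 0.5]
gripper_width: 0.0786
finger_force: 0.0
```

Call:
{"op": "step_arm", "data": {
  "series": [
    [[1, 0, 0, 3, 0, 0, 0], [1, 0, 0, 8, 0, 0, 0], [1, 0, 0, 12, 0, 0, 0], [0, 0, 0, 12, 0, 0, 0]]
  ]
}}

```text
t: 14.65
eef_pos: [0.5402, 0.1942, 0.2541]
tool_rot: [0.005, -0.107, 0.994, 0.001]
ft_force: [0.5, 0.1, 0.6]
gripper_width: 0.0829
finger_force: 0.0
```

```bash
python3 - <<'E'
from cell import bot
from h import *
im,d=bot.get_image('side');c=bot.calibration('side');X=cloud(im,d,c)
cv2.imwrite('pics/s3.png',cv2.resize(im[90:280,220:450,::-1],None,fx=3,fy=3))
hsv=cv2.cvtColor(im,cv2.COLOR_RGB2HSV);H,S,V=[hsv[...,i].astype(int) for i in range(3)]
x,y,z=X[...,0],X[...,1],X[...,2]
b=(y>.1)&(y<.4)&(x>.4)
rect(b&((H<6)|(H>174))&(S>180)&(z>.08)&(z<.19)&(x>.57),X,'red')
rect(b&(z>.14)&(z<.155)&(V<250)&(x<.575),X,'headtop')
rect(b&(H>18)&(H<35)&(S>190)&(z>.04),X,'yellow')
print(bot.get_obs()['eef_pos'])
E
```

```text
red 407 c 607.2 206.4 wh 64.6 23.8 a 10.2 z [0.1151 0.1499 0.1718] mean [0.6117 0.2052 0.147 ]
headtop 608 c 536.7 190.4 wh 50.4 52.6 a 11.7 z [0.1414 0.1486 0.1522] mean [0.5348 0.1848 0.1481]
yellow 2570 c 568.6 203.4 wh 212.8 82.3 a 12.9 z [0.0495 0.0771 0.1028] mean [0.5685 0.1829 0.0758]
[0.53860356 0.1937352  0.25122837]
```

View pics/s3.png

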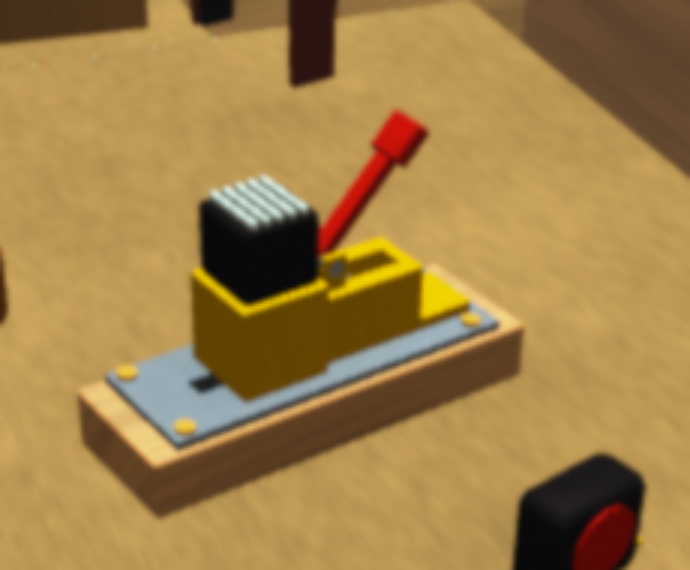

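The crop shows the foot flat on the plate and square to it, at about (265,330). The handle is still up, with the paddle at (400,137). I close the fingers and press the handle down along its arc.

Call:
{"op": "step_arm", "data": {
  "series": [
    [[0, 4, 0.9, 0, 0, 0, 0], [0, 8, 1.7, 0, 0, 0, 0], [0, 9.4, 2, 0, 0, 0, 0], [0, 9.4, 2, 0, 0, 0, 0], [0, 9.4, 2, 0, 0, 0, 0]]
  ],
  "squeeze": 10
}}

```text
t: 15.2
eef_pos: [0.6295, 0.2127, 0.2462]
tool_rot: [-0.002, -0.107, 0.994, -0.0]
ft_force: [0.3, 0.1, -0.1]
gripper_width: 0.0392
finger_force: 0.0
```

Call:
{"op": "step_arm", "data": {
  "series": [
    [[0, 0, 0, 0, 0, 0, 0], [0, 0, 0, 0, 0, 0, 0], [0, 0, 0, -1.5, 0, 0, 0], [0, 0, 0, -3, 0, 0, 0], [0, 0, 0, -4.5, 0, 0, 0]]
  ]
}}

```text
t: 15.7
eef_pos: [0.6301, 0.213, 0.2014]
tool_rot: [-0.001, -0.107, 0.994, -0.0]
ft_force: [0.4, 0.3, -0.4]
gripper_width: 0.0007
finger_force: 0.0
```

Call:
{"op": "step_arm", "data": {
  "series": [
    [[0, 0, 0, -0.5, 0, 0, 0], [0, 0.2, 0.04, -1, 0, 0, 0], [0, 0.5, 0.1, -1.5, 0, 0, 0], [0, 0.8, 0.17, -2, 0, 0, 0], [0, 1.1, 0.23, -2.5, 0, 0, 0]]
  ]
}}

```text
t: 16.2
eef_pos: [0.6439, 0.216, 0.1797]
tool_rot: [0.002, -0.107, 0.994, 0.0]
ft_force: [2.2, -0.3, 7.4]
gripper_width: 0.0004
finger_force: 3.7
```

Call:
{"op": "step_arm", "data": {
  "series": [
    [[0, 0.4, 0.09, -0.7, 0, 0, 0], [0, 0.7, 0.15, -1.4, 0, 0, 0], [0, 0.9, 0.2, -2.1, 0, 0, 0], [0, 1.1, 0.24, -2.8, 0, 0, 0], [0, 1.2, 0.26, -3.4, 0, 0, 0]]
  ]
}}

```text
t: 16.7
eef_pos: [0.6581, 0.2192, 0.1468]
tool_rot: [0.005, -0.107, 0.994, 0.001]
ft_force: [5.2, 0.8, 6.3]
gripper_width: 0.0004
finger_force: 3.3
```

Call:
{"op": "step_arm", "data": {
  "series": [
    [[0, 0.1, 0, -0.4, 0, 0, 0], [0, 0.1, 0, -0.8, 0, 0, 0], [0, 0.1, 0, -1.1, 0, 0, 0], [0, 0.1, 0, -1.1, 0, 0, 0]]
  ]
}}

```text
t: 17.1
eef_pos: [0.6576, 0.2188, 0.1347]
tool_rot: [0.003, -0.107, 0.994, 0.001]
ft_force: [2.6, 1.0, 3.6]
gripper_width: 0.0009
finger_force: 1.8
```

Call:
{"op": "step_arm", "data": {
  "series": [
    [[0, 0, 0, -0.2, 0, 0, 0], [0, 0, 0, -0.3, 0, 0, 0], [0, 0, 0, -0.3, 0, 0, 0]]
  ]
}}

```text
t: 17.4
eef_pos: [0.6574, 0.2188, 0.1318]
tool_rot: [0.003, -0.107, 0.994, 0.001]
ft_force: [2.8, 0.3, 5.4]
gripper_width: 0.0007
finger_force: 2.4
```

Call:
{"op": "step_arm", "data": {
  "series": [
    [[0, 0, 0, -0.1, 0, 0, 0], [0, 0, 0, -0.2, 0, 0, 0], [0, 0, 0, -0.2, 0, 0, 0]]
  ]
}}

```text
t: 17.7
eef_pos: [0.6576, 0.2188, 0.13]
tool_rot: [0.003, -0.107, 0.994, 0.001]
ft_force: [4.6, 2.0, 5.4]
gripper_width: 0.0005
finger_force: 2.7
```

Call:
{"op": "step_arm", "data": {
  "series": [
    [[0, 0, 0, -0.1, 0, 0, 0], [0, 0, 0, -0.1, 0, 0, 0]]
  ]
}}

```text
t: 17.9
eef_pos: [0.6577, 0.2188, 0.1292]
tool_rot: [0.003, -0.107, 0.994, 0.001]
ft_force: [3.5, 1.7, 6.5]
gripper_width: 0.0007
finger_force: 3.2
```

Call:
{"op": "step_arm", "data": {
  "series": [
    [[0, 0, 0, -0.1, 0, 0, 0], [0, 0, 0, -0.1, 0, 0, 0]]
  ]
}}

```text
t: 18.1
eef_pos: [0.6577, 0.2189, 0.129]
tool_rot: [0.003, -0.107, 0.994, 0.001]
ft_force: [3.4, 0.7, 11.6]
gripper_width: 0.0002
finger_force: 5.6
```

Call:
{"op": "step_arm", "data": {
  "series": [
    [[0, 0, 0, -0.1, 0, 0, 0], [0, 0, 0, -0.1, 0, 0, 0], [0, 0, 0, -0.1, 0, 0, 0]]
  ]
}}

```text
t: 18.4
eef_pos: [0.6578, 0.2189, 0.1287]
tool_rot: [0.003, -0.107, 0.994, 0.001]
ft_force: [-0.2, -0.3, 16.1]
gripper_width: 0.0006
finger_force: 8.0
```

Call:
{"op": "step_arm", "data": {
  "series": [
    [[0, 0, 0, -0.1, 0, 0, 0], [0, 0, 0, -0.1, 0, 0, 0], [0, 0, 0, -0.1, 0, 0, 0]]
  ]
}}

```text
t: 18.7
eef_pos: [0.6579, 0.2189, 0.1285]
tool_rot: [0.004, -0.107, 0.994, 0.001]
ft_force: [-2.0, -0.7, 20.7]
gripper_width: 0.0007
finger_force: 10.5
```

At the end stop: 20 N with almost no further travel. I go straight up, clear, and check.

Call:
{"op": "step_arm", "data": {
  "series": [
    [[0, 0, 0, 0.7, 0, 0, 0], [0, 0, 0, 3, 0, 0, 0], [0, 0, 0, 8, 0, 0, 0], [0, 0, 0, 13, 0, 0, 0], [0, 0, 0, 13, 0, 0, 0]]
  ]
}}

```text
t: 19.2
eef_pos: [0.6586, 0.2192, 0.2623]
tool_rot: [0.006, -0.107, 0.994, 0.001]
ft_force: [0.4, -0.8, 0.1]
gripper_width: 0.0007
finger_force: 0.0
```

```bash
python3 - <<'E'
from cell import bot
from h import *
im,d=bot.get_image('side');c=bot.calibration('side');X=cloud(im,d,c)
cv2.imwrite('pics/s4.png',cv2.resize(im[110:300,200:450,::-1],None,fx=3,fy=3))
hsv=cv2.cvtColor(im,cv2.COLOR_RGB2HSV);H,S,V=[hsv[...,i].astype(int) for i in range(3)]
x,y,z=X[...,0],X[...,1],X[...,2]
b=(y>.1)&(y<.4)&(x>.4)
r=b&((H<6)|(H>174))&(S>180)&(z>.08)&(z<.19)&(x>.57)
rect(r,X,'red');rect(r&(x>.65),X,'paddle')
rect(b&(z>.14)&(z<.155)&(V<250)&(x<.575),X,'headtop')
o=bot.get_obs();print(o['eef_pos'],o['ft_force'])
E
```

```text
red 298 c 622.5 207.4 wh 89.9 24.3 a 13.4 z [0.1049 0.1099 0.1125] mean [0.6313 0.2084 0.1095]
paddle 84 c 659.3 214.1 wh 24.6 17.1 a 87.8 z [0.1049 0.1112 0.1128] mean [0.6587 0.212  0.1102]
headtop 605 c 537.7 190.3 wh 51.7 52.0 a 11.9 z [0.1415 0.1486 0.1524] mean [0.5347 0.185  0.1482]
[0.65697089 0.21870361 0.25855245] [ 0.0718349  -0.57543754 -0.32643928]
```

View pics/s4.png

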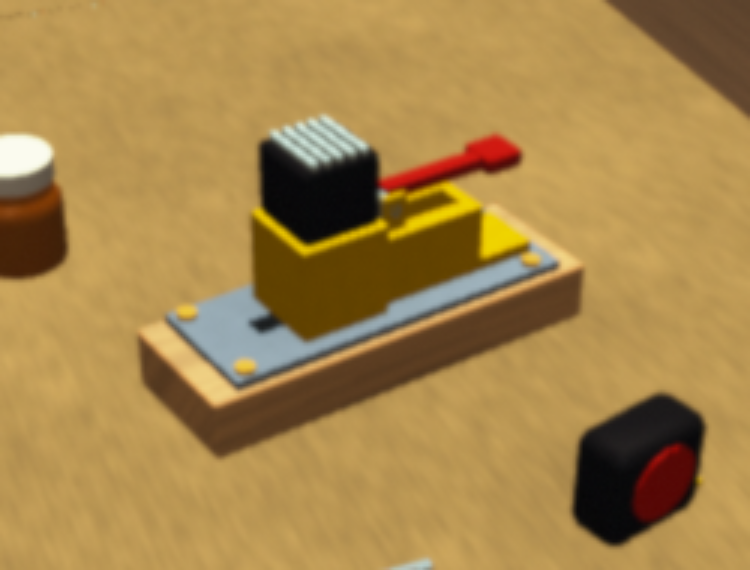

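The picture shows the handle level, with the paddle at (493,153) and its top about 0.111 m up (expected 0.112). The foot sits flat on the plate and the other things are undisturbed.

```bash
python3 -c "
from cell import bot
print(bot.sign_off())"
```

```text
the job is handed in; nothing more can be done
None
```

The lamp is mounted: it sits flat on the plate over the ball, its handle was pressed down to the end stop and released, and the job was handed in at about 19 s of the 72 s allowed.

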